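Collect finished cartons from the catch tray

ROBOT

A 6-joint arm with a two-finger parallel gripper is mounted at the origin on the work surface. World frame = base frame: x ahead of the robot, y to its left, z up, the work surface at z = 0. Lengths are in mm, angles in rad, forces in N, time in s.
With the tool pointing down it reaches from about 275 to 1000 mm from the base axis. Payload 8.4 kg.
Tool frame: the origin (TCP) lies at the very end of the fingers, on their centre line; the grasp point (between the pads) lies 19 mm behind it (r.grasp_offset is the x of the grasp point in the tool frame, in mm); x points along the fingers, y is the direction in which the jaws open and shut, and the axes are right-handed (so a half turn about x gives the same grasp; the last joint's range is limited). The gripper opens to 85 mm and grips with 20 to 120 N. Pads are 22 mm wide; open, the fingers measure 114 mm over their backs; the gripper's body (76 mm by 85 mm) begins 54 mm behind the grasp point. The pads swing forward as they close: fully open they stand 13 mm farther back than shut.
Start: joints at [1.324, 0.353, 1.633, -0, 1.155, -0.002], TCP at [151.475, 606.369, 231.281] pointing down, gripper open.
Joint ranges: [-2.63, 2.63], [-0.92, 2.1], [0.06, 2.66], [-1.3, 4.44], [0, 2.69], [-3.02, 3.02]. Speed limits (rad/s): [2.22, 2.22, 2.79, 3.14, 3.14, 3.14].

INTERFACE

Orientations are given as a 3x3 rotation matrix whose columns are the frame's x, y, z axes.
In Python, from station import monitor, eyes, r, nets gives the robot as it stands.
- The arm moves only by the tool play_rows, never from a script. Its argument "increments" is a list of rows, each a list of 2 entries, a list of its own where there are three numbers: the shift along the tool's x, y, z in units of 1 m (1.0 is 1 m), then the turn, a rotation vector about the tool's x, y, z in units of 90 degrees (1.0 is 90 degrees). In form: [[[tx, ty, tz], [rx, ry, rz]], ...]. A call has 1 to 20 rows; each row is the pose to reach, as a shift and turn from the pose commanded when the call began, along the tool's axes at that moment; what a row does not reach only later rows make up. A row lasts 1/12 s, in which the tool goes at most 41.7 mm and 7.16 degrees, less where a joint would pass 70% of its speed; a pose out of reach is approached as far as the arm can. A call with a number of a shift or a turn outside -1 to 1 is refused whole. A call with a gripper value outside its range is refused whole. "jaw" is the opening, from 0 (shut) to 1 (fully open), set as the call begins (left out, the last holds). The fingers move at their own pace and stop on an object; "squeeze" is the grip in N (left out, the last holds). Time passes only in rows, so rows that repeat a pose let the fingers close. It gives the time, the measured TCP pose, the force and the opening at its end, in the units of the state.
- monitor.observe(): the state, without advancing time (a new reading comes with each control period).
- eyes.read_camera(name): name is "scene" or "top" or "wrist"; returns the picture (384x512x3 uint8, red, green, blue); there is no depth.
- eyes.camera_model(name): a dict with "fx", "fy", "cx", "cy" (pixels), "R" (3x3) and "t" (3): a world point X has camera coordinates R X + t. Camera axes: x right, y down, z forward; pixel columns grow to the right and rows downward; lengths in mm; the calibration is good to about 2 mm. A picture is of the moment at which its call begins: read the wrist's pose just before it. camera_model takes no time and is no camera call; for the wrist camera it gives the pose at the moment of the call.
- r.sign_off(): hands the job in, once; it reports no verdict.
Trained networks look in the newest picture that a camera, given by its name, has taken for a name from the list of things; names that differ only in an ending like _2 or _b are one class to them, and where a whole thing is asked for, a point or a joint stands for the part that bears it (a point fixed in the world has none). Each returns a list of dicts, best first, with "confidence" (0 to 1); they miss things now and then, are a little off and sometimes report something else, mostly with a low value. They report only what shows in the picture. A call takes as long as a camera call. They do not tell look-alikes from the thing itself.
- nets.spot_in(query, camera): "bbox" ([left, top, right, bottom] in pixels, round what is visible of it).
The state is a dict: "t": time; "joint_pos": joint angles; "joint_vel": joint speeds; "joint_torque": joint torques, N m; "eef_pos": TCP position; "tcp_rot": TCP orientation; "contact_force": force on the tool from outside, world axes, zero at the start; "ft_torque": the same for the moment, N m; "opening": finger opening in mm.
Only numpy, scipy, OpenCV 4.12 (cv2) and the standard library are available. Lean on these libraries where they do the work, as an engineer would, in place of code of your own. Each camera call takes 0.05 s, during which the arm holds its last target.

TASK

Collect the two finished cartons from the catch tray at the end of the cartoning line and lay them in the grey tote: flat on its floor side by side, neither on top of the other, each roughly lengthwise along the tote's longer side. Lay them in, do not drop them. The carton whose top flap stands open is not finished: leave it in the catch tray, and do not disturb the small jar between tray and tote.

Things in the scene. Friction and masses are not known exactly. Their poses are not given: they have to be found in the camera images.
- tray: Fixed steel catch tray below a slide and belt conveyor. Inside 210 (x) by 340 mm (y), rim 28 mm high, floor 4 mm thick. Origin on the table under its centre, x towards the conveyor, z up. Slide from x = 100 mm; conveyor from x = 150 mm, 120 mm high. Three cartons lie flat in it, lengths within 20 degrees of x, 30 mm free beside their middles, in any order. Tray and tote may swap sides.
- tote: Fixed shallow open plastic tote, plain grey, with a lip round the rim. Inside 220 mm (x) by 290 mm (y, the longer side), walls 4 mm thick, rim 55 mm above the table, floor 4 mm thick, empty at the start. Origin on the table under its centre; z up.
- carton_a: A finished carton, both ends closed. White board folding carton for blister packs with a plain blue band round it, a box 110 mm long, 46 mm wide, 30 mm high, about 70 g. Origin at the centre of the box; x along the length, y along the width, z up through the 30 mm height.
- carton_b: The other finished carton, the same as carton_a. White board folding carton for blister packs with a plain blue band round it, a box 110 mm long, 46 mm wide, 30 mm high, about 70 g. Origin at the centre of the box; x along the length, y along the width, z up through the 30 mm height.
- open_carton: The unfinished carton, to be left in the tray: the same box, empty, its top open over the +x 50 mm so that a dark inside shows, the 40 mm top flap standing up and leaning back beside the opening, its edge 38 mm above the box. Origin at the centre of the 110 mm box; x along its length towards the open end, z up.
- jar: Bystander: small amber glass jar with a white cap, 50 mm across, 55 mm high, standing on the table between the tray and the tote. Origin at the centre of its underside, z up. Leave it alone.
Mind the look-alikes: they are no part of the job. Leave any purple look-alike of the open_carton alone.

How it is judged (in metres and radians):
At the end, for the whole second after the job is handed in: Both finished cartons lie still in the tote, flat on its floor on a broad face (within about 8 degrees, neither stacked nor leaning, centre within 7 mm of the height it has lying on the floor), lengths within 20 degrees of the tote's longer side; the open carton still lies flat in the catch tray (x of carton_a in the frame of tote between -0.095 and 0.095 m and y of carton_a in the frame of tote between -0.1 and 0.1 m and z of carton_a in the frame of tote between 0.012 and 0.026 m and angle between the z axis of each of carton_a, carton_b and the z axis of tote, either way round below 0.15 rad and angle between the x axis of each of carton_a, carton_b and the y axis of tote, either way round below 0.35 rad and linear speed of each of carton_a, carton_b below 0.03 m/s and angular speed of each of carton_a, carton_b below 0.3 rad/s and x of carton_b in the frame of tote between -0.095 and 0.095 m and y of carton_b in the frame of tote between -0.1 and 0.1 m and z of carton_b in the frame of tote between 0.012 and 0.026 m and x of open_carton in the frame of tray between -0.1 and 0.1 m and y of open_carton in the frame of tray between -0.17 and 0.17 m and z of open_carton in the frame of tray below 0.035 m and angle between the z axis of open_carton and the z axis of tray, either way round below 0.15 rad); the robot touches nothing.
It fails at once if a finished carton is dropped into the tote (moving faster than 0.8 m/s inside it) ((x of carton_a in the frame of tote between -0.11 and 0.11 m and y of carton_a in the frame of tote between -0.145 and 0.145 m and z of carton_a in the frame of tote below 0.06 m and linear speed of carton_a above 0.8 m/s) or (x of carton_b in the frame of tote between -0.11 and 0.11 m and y of carton_b in the frame of tote between -0.145 and 0.145 m and z of carton_b in the frame of tote below 0.06 m and linear speed of carton_b above 0.8 m/s)).
It fails at once if the open carton is lifted out of the tray (its centre more than 60 mm above the table) (height (world z) of open_carton above 0.06 m).
It fails at once if the jar is moved by more than 30 mm or tipped (distance of jar from where it was at the start of the episode above 0.03 m or angle between jar's own z axis and vertical above 0.5 rad).
It also fails if it takes over 58 s, if anything falls off the work surface, if the arm or the gripper's body presses on something with over 40 N, if the wrist force passes 120 N, or if a joint passes its speed limit or range.

## Working session

There is one attempt and no reset: what is moved stays moved. The work goes in short steps, Python scripts to look and compute and a tool call to move; the robot and the scene stay as the last step left them, time stands still between calls to the robot, and variables do not carry over. Pictures are saved under pics/ and viewed, and the job is handed in when it is done.

Besides the shell and the picture viewer there is one more tool, called after "Request:" as a command line: name --argument value ..., lists and objects as JSON in quotes. play_rows: Moves the arm, as the interface text tells. Shifts and turns lie within -1 to 1; 1 stands for 1 m of shift or 90 degrees of turn. Its arguments: {"type":"object","properties":{"increments":{"type":"array"},"jaw":{"type":"number"},"squeeze":{"type":"number"}},"required":["increments"]}

```bash
mkdir -p pics; ls; python3 - <<'E'
from station import monitor, eyes, r, nets
import cv2, numpy as np
s=monitor.observe()
print(s['t'],s['eef_pos'],np.round(s['tcp_rot'],3).tolist(),s['opening'],r.grasp_offset)
for n in ['scene','top']:
    im=eyes.read_camera(n); cv2.imwrite(f'pics/{n}0.png',im[:,:,::-1])
    m=eyes.camera_model(n); print(n,{k:np.round(v,3).tolist() for k,v in m.items()})
for q in ['tray','tote','carton_a','open_carton','jar']:
    print(q,[(np.round(d['bbox']).tolist(),round(d['confidence'],2)) for d in nets.spot_in(q,'top')])
E
```

```text
pics
0.0 [151.35016267 605.90146494 230.53720149] [[-0.0, 0.242, 0.97], [-0.001, 0.97, -0.242], [-1.0, -0.001, -0.0]] 85.37213386263518 -18.700000000000003
scene {'fx': 496.663, 'fy': 496.663, 'cx': 255.213, 'cy': 190.048, 'R': [[-0.085, 0.996, -0.014], [0.762, 0.056, -0.645], [-0.641, -0.066, -0.764]], 't': [-22.797, -287.914, 1999.74]}
top {'fx': 427.331, 'fy': 427.331, 'cx': 254.945, 'cy': 191.357, 'R': [[0.002, -1.0, -0.006], [-0.996, -0.001, -0.094], [0.094, 0.006, -0.996]], 't': [30.759, 436.807, 1125.977]}
tray [([101.0, 0.0, 233.0, 202.0], 0.65)]
tote [([302.0, 105.0, 433.0, 205.0], 0.61), ([256.0, 140.0, 272.0, 159.0], 0.57)]
carton_a [([196.0, 130.0, 220.0, 173.0], 0.98), ([160.0, 139.0, 178.0, 183.0], 0.71)]
open_carton [([118.0, 142.0, 145.0, 181.0], 0.98), ([77.0, 239.0, 108.0, 284.0], 0.56)]
jar [([256.0, 140.0, 271.0, 160.0], 0.57)]
```

```bash
python3 - <<'E'
import cv2
im=cv2.imread('pics/top0.png')
c=im[90:300,60:450]; cv2.imwrite('pics/top0c.png',cv2.resize(c,None,fx=2.05,fy=2.05,interpolation=cv2.INTER_CUBIC)[:600,:800])
E
```

```text
(no output)
```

View pics/top0.png

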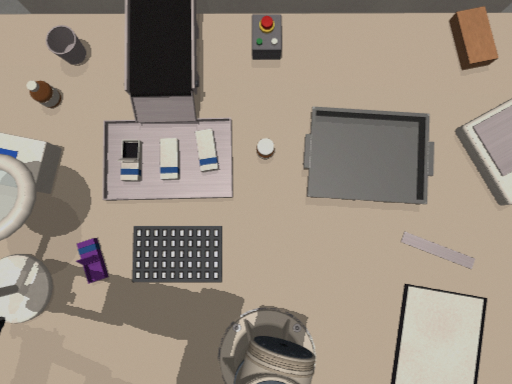

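View pics/top0c.png

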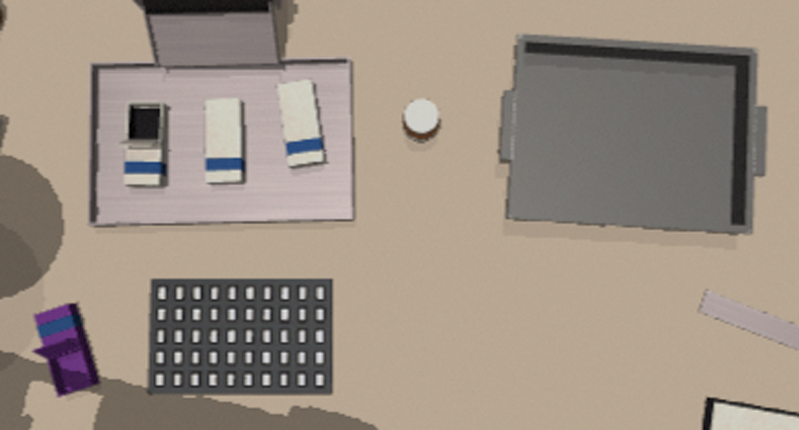

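View pics/scene0.png

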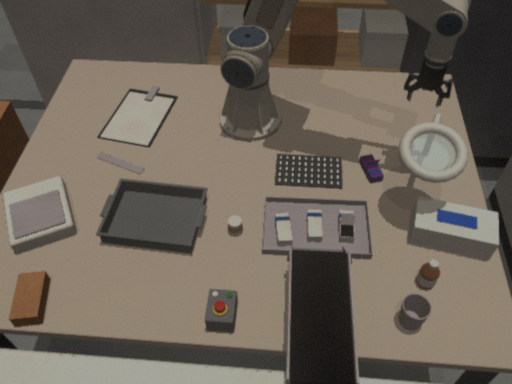

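```bash
cat > h.py <<'E'
import numpy as np, cv2
from station import monitor, eyes, r, nets
def unproj(m,uv,z):
    uv=np.atleast_2d(np.asarray(uv,float)); R=np.array(m['R']);t=np.array(m['t'])
    d=np.c_[(uv[:,0]-m['cx'])/m['fx'],(uv[:,1]-m['cy'])/m['fy'],np.ones(len(uv))]@R
    c=-R.T@t; s=(z-c[2])/d[:,2]
    return (c+s[:,None]*d)
def proj(m,X):
    X=np.atleast_2d(X); p=X@np.array(m['R']).T+np.array(m['t'])
    return np.c_[m['fx']*p[:,0]/p[:,2]+m['cx'],m['fy']*p[:,1]/p[:,2]+m['cy']]
E
python3 - <<'E'
from h import *
m=eyes.camera_model('top'); print('cam',-np.array(m['R']).T@np.array(m['t']))
im=cv2.imread('pics/top0.png').astype(int)
for name,(l,t,rr,b) in dict(A=(190,122,226,180),B=(153,130,186,190),O=(112,132,150,190)).items():
    p=im[t:b,l:rr]; B,G,Rr=p[...,0],p[...,1],p[...,2]
    mask=(((Rr>195)&(Rr-B<40)&(abs(Rr-G)<12)&(G>B-2))|((B-Rr>40))).astype(np.uint8)
    print(name, mask.sum());
    n,lab,st,_=cv2.connectedComponentsWithStats(mask); k=1+np.argmax(st[1:,4]); mask=(lab==k)
    ys,xs=np.nonzero(mask); W=unproj(m,np.c_[xs+l,ys+t],34)[:,:2]
    rc=cv2.minAreaRect(W.astype(np.float32)); print(rc, W.mean(0)); print(im[t+20,l:rr].tolist()[::4])
pts=dict(traycorners=[(105,122),(231,120),(232,198),(106,200)])
print(np.round(unproj(m,pts['traycorners'],28)))
print('tote rim',np.round(unproj(m,[(314,109),(427,115),(425,202),(309,196)],55)))
print('jar',unproj(m,[(265.5,147)],55))
print('ring z300',unproj(m,[(33,195),(0,240),(0,155)],300),unproj(m,[(33,195)],450), unproj(m,[(33,195)],150))
ms=eyes.camera_model('scene')
print('ring scene z=300',unproj(ms,[(433,152),(400,155),(466,150)],300))
E
```

```text
cam [ 328.65473286   24.1766069  1162.31293206]
A 617
((548.823974609375, 162.8482666015625), (108.21180725097656, 46.46356964111328), 8.844195365905762) [549.8827453  163.54211987]
[[175, 176, 189], [173, 174, 188], [187, 201, 206], [189, 202, 207], [192, 206, 207], [192, 206, 207], [113, 119, 125], [168, 171, 184], [171, 173, 186]]
B 609
((525.2516479492188, 262.83575439453125), (108.4418716430664, 45.43740463256836), 1.305519461631775) [525.9163122  263.18294182]
[[169, 169, 182], [170, 172, 185], [187, 201, 207], [188, 202, 208], [193, 207, 207], [191, 205, 207], [124, 133, 136], [168, 169, 183], [169, 172, 186]]
O 219
((489.7128601074219, 366.28765869140625), (43.09680938720703, 45.76647186279297), 0.059898775070905685) [488.00125866 365.9250903 ]
[[156, 157, 170], [156, 158, 173], [160, 162, 175], [10, 11, 9], [30, 30, 31], [29, 27, 28], [31, 30, 29], [73, 78, 83], [165, 166, 179], [167, 170, 184]]
[[625. 439.  28.]
 [630.  97.  28.]
 [418.  92.  28.]
 [412. 429.  28.]]
tote rim [[ 653. -125.   55.]
 [ 637. -423.   55.]
 [ 406. -409.   55.]
 [ 422. -109.   55.]]
jar [[550.65473358   3.67520497  55.        ]]
ring z300 [[402.32585234 480.61094811 300.        ]
 [311.34191199 542.61600312 300.        ]
 [484.57802177 552.71148031 300.        ]] [[389.51070426 401.21384221 450.        ]] [[415.14100043 560.008054   150.        ]]
ring scene z=300 [[442.69481297 585.27374295 300.        ]
 [461.82371641 488.60268012 300.        ]
 [427.5816131  681.97980123 300.        ]]
```

```bash
python3 - <<'E'
from h import *
im=cv2.imread('pics/scene0.png')
a=cv2.resize(im[0:230,330:512],None,fx=2.6,fy=2.6,interpolation=cv2.INTER_CUBIC); cv2.imwrite('pics/lamp.png',a)
t=cv2.imread('pics/top0.png'); c=t[115:205,95:240]; cv2.imwrite('pics/cart.png',cv2.resize(c,None,fx=5,fy=5,interpolation=cv2.INTER_CUBIC))
m=eyes.camera_model('top');print(proj(m,[[151,606,230],[151,606,380]]))
print(unproj(m,[(15,290)],0),unproj(m,[(15,290)],300))
E
```

```text
[[-14.21753858 314.66857491]
 [-67.22450096 330.82340571]]
[[172.1054339  674.82278545   0.        ]] [[212.51175512 506.88707023 300.        ]]
```

View pics/lamp.png

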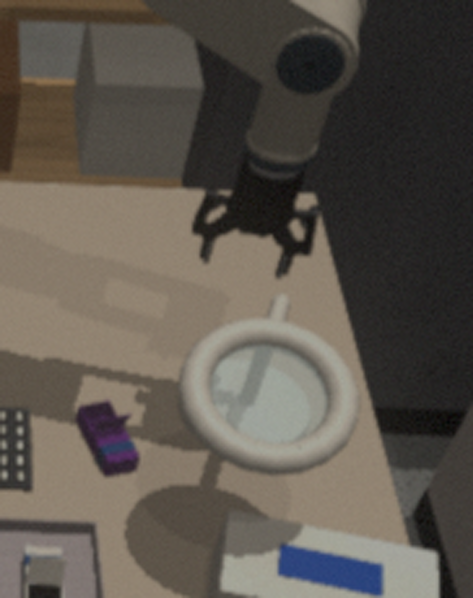

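View pics/cart.png

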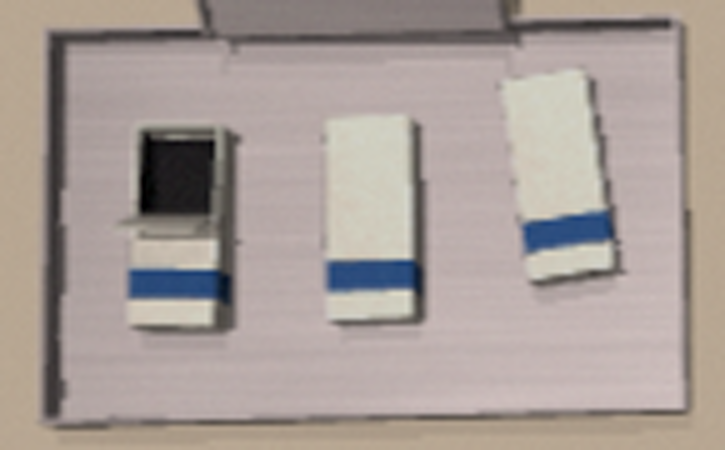

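Top view shows these candidates: finished cartons at (206,150) and (169,158), both with closed white tops and a blue band. The open carton is at (130,160) with its dark inside showing, and a purple look-alike is at (92,260). The close crop confirms the first two are the right ones. A ring lamp stands near world (420,570), so I'll go round on the robot's side of it.

```bash
cat >> h.py <<'E'
from scipy.spatial.transform import Rotation as Ro
def inc(targets):
    """targets: (x,y,z,yaw deg of tool y axis), tool down"""
    s=monitor.observe(); R=np.array(s['tcp_rot']); p=np.array(s['eef_pos'])
    for (x,y,z,yaw) in targets:
        a=np.radians(yaw); Y=np.array([np.cos(a),np.sin(a),0]); X=np.array([0,0,-1.]); T=np.c_[X,Y,np.cross(X,Y)]
        print((x,y,z,yaw),'shift',np.round(R.T@(np.array([x,y,z])-p)/1000,4).tolist(),'turn',np.round(Ro.from_matrix(R.T@T).as_rotvec()/(np.pi/2),4).tolist())
def st():
    s=monitor.observe(); R=np.array(s['tcp_rot']); print('t',round(s['t'],2),np.round(s['eef_pos'],1),'yaw',round(np.degrees(np.arctan2(R[1,1],R[0,1])),1),'tilt',np.round(R[:,0],3),'F',np.round(s['contact_force'],1),'open',round(s['opening'],1),'j',np.round(s['joint_pos'],2))
E
python3 -c "
from h import *
inc([(170,380,280,76),(480,170,180,98.8)])"
```

```text
(170, 380, 280, 76) shift [-0.0488, -0.215, 0.0728] turn [-0.0003, -0.0, 0.0002]
(480, 170, 180, 98.8) shift [0.0512, -0.3436, 0.4245] turn [-0.2536, -0.0001, 0.0002]
```

Request:
play_rows --increments '[[[-0.049, -0.215, 0.073], [0, 0, 0]], [[-0.049, -0.215, 0.073], [0, 0, 0]], [[-0.049, -0.215, 0.073], [0, 0, 0]], [[-0.049, -0.215, 0.073], [0, 0, 0]], [[-0.049, -0.215, 0.073], [0, 0, 0]], [[-0.049, -0.215, 0.073], [0, 0, 0]], [[0.051, -0.344, 0.425], [-0.254, 0, 0]], [[0.051, -0.344, 0.425], [-0.254, 0, 0]], [[0.051, -0.344, 0.425], [-0.254, 0, 0]], [[0.051, -0.344, 0.425], [-0.254, 0, 0]], [[0.051, -0.344, 0.425], [-0.254, 0, 0]], [[0.051, -0.344, 0.425], [-0.254, 0, 0]], [[0.051, -0.344, 0.425], [-0.254, 0, 0]], [[0.051, -0.344, 0.425], [-0.254, 0, 0]], [[0.051, -0.344, 0.425], [-0.254, 0, 0]], [[0.051, -0.344, 0.425], [-0.254, 0, 0]], [[0.051, -0.344, 0.425], [-0.254, 0, 0]], [[0.051, -0.344, 0.425], [-0.254, 0, 0]], [[0.051, -0.344, 0.425], [-0.254, 0, 0]]]' --jaw 0.8 --squeeze 35

```text
t: 1.93
eef_pos: [480.0, 169.5, 180.1]
tcp_rot: [[-0.001, -0.153, 0.988], [-0.0, 0.988, 0.153], [-1.0, 0.0, -0.001]]
contact_force: [-0.8, 1.5, 0.3]
opening: 68.4
```

```bash
python3 - <<'E'
from h import *
st()
m=eyes.camera_model('wrist'); im=eyes.read_camera('wrist'); cv2.imwrite('pics/w1.png',im[:,:,::-1])
import pickle; pickle.dump(m,open('w1.pkl','wb'))
print('cam',-np.array(m['R']).T@np.array(m['t']), np.array(m['R'])[2])
a=np.radians(8.84)
for c,yaw in (((548.8,162.8),8.84),((525.2,262.8),1.3)):
    u=np.array([np.cos(np.radians(yaw)),np.sin(np.radians(yaw))]); v=np.array([-u[1],u[0]])
    print(np.round(proj(m,[[*(np.array(c)+i*55*u+j*23*v),34] for i,j in((1,1),(1,-1),(-1,-1),(-1,1))])).tolist())
E
```

```text
t 1.93 [480.  169.5 180.1] yaw 98.8 tilt [-0.001 -0.    -1.   ] F [-0.8  1.5  0.3] open 68.4 j [ 0.34  0.23  1.93  0.    0.98 -1.39]
cam [407.03276816 158.25696076 322.378224  ] [ 0.28387185  0.04476765 -0.95781659]
[[259.0, 281.0], [221.0, 281.0], [217.0, 194.0], [259.0, 194.0]]
[[338.0, 277.0], [300.0, 273.0], [318.0, 185.0], [360.0, 191.0]]
```

View pics/w1.png

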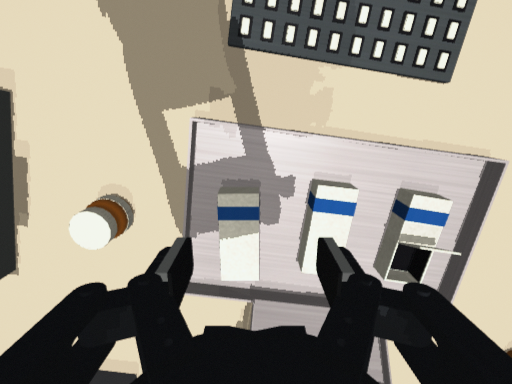

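The wrist picture agrees with the measurement: carton A's top face fills (218–260, 193–281), as predicted. Next I'll go above it and descend.

```bash
python3 -c "
from h import *
inc([(548.8,162.8,80,98.8),(548.8,162.8,9,98.8)])"
```

```text
(548.8, 162.8, 80, 98.8) shift [0.1004, -0.0177, 0.0672] turn [0.0005, -0.0003, -0.0001]
(548.8, 162.8, 9, 98.8) shift [0.1714, -0.0177, 0.0672] turn [0.0005, -0.0003, -0.0001]
```

Request:
play_rows --increments '[[[0.05, -0.018, 0.067], [0, 0, 0]], [[0.1, -0.018, 0.067], [0, 0, 0]], [[0.1, -0.018, 0.067], [0, 0, 0]], [[0.1, -0.018, 0.067], [0, 0, 0]], [[0.115, -0.018, 0.067], [0, 0, 0]], [[0.13, -0.018, 0.067], [0, 0, 0]], [[0.145, -0.018, 0.067], [0, 0, 0]], [[0.155, -0.018, 0.067], [0, 0, 0]], [[0.163, -0.018, 0.067], [0, 0, 0]], [[0.168, -0.018, 0.067], [0, 0, 0]], [[0.171, -0.018, 0.067], [0, 0, 0]], [[0.171, -0.018, 0.067], [0, 0, 0]]]'

```text
t: 2.98
eef_pos: [549.3, 162.3, 9.4]
tcp_rot: [[0.0, -0.154, 0.988], [0.0, 0.988, 0.154], [-1.0, 0.0, 0.0]]
contact_force: [-0.4, 0.0, 0.5]
opening: 68.2
```

```bash
python3 - <<'E'
from h import *
st()
im=eyes.read_camera('wrist'); cv2.imwrite('pics/w2.png',im[:,:,::-1])
E
```

```text
t 2.98 [549.3 162.3   9.4] yaw 98.8 tilt [ 0.  0. -1.] F [-0.4  0.   0.5] open 68.2 j [ 0.28  0.57  1.89  0.    0.68 -1.44]
```

View pics/w2.png

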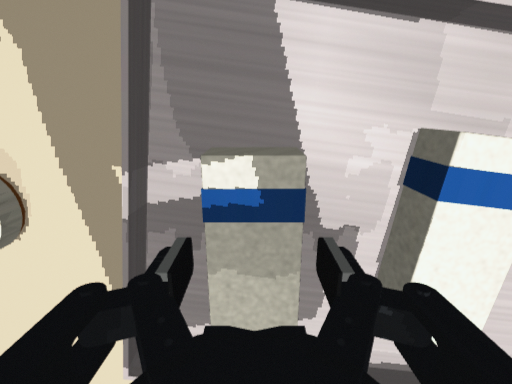

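The fingers straddle the carton centrally: carton 203–306, fingers at 190 and 318. I'll close and lift.

Request:
play_rows --increments '[[[0, 0, 0], [0, 0, 0]], [[0, 0, 0], [0, 0, 0]], [[0, 0, 0], [0, 0, 0]], [[0, 0, 0], [0, 0, 0]], [[0, 0, 0], [0, 0, 0]], [[0, 0, 0], [0, 0, 0]], [[-0.005, 0, 0], [0, 0, 0]], [[-0.015, 0, 0], [0, 0, 0]], [[-0.03, 0, 0], [0, 0, 0]], [[-0.05, 0, 0], [0, 0, 0]], [[-0.08, 0, 0], [0, 0, 0]], [[-0.11, 0, 0], [0, 0, 0]], [[-0.14, 0, 0], [0, 0, 0]], [[-0.15, 0, 0], [0, 0, 0]], [[-0.15, 0, 0], [0, 0, 0]]]' --jaw 0.3 --squeeze 35

```text
t: 4.28
eef_pos: [551.3, 162.6, 162.9]
tcp_rot: [[0.006, -0.154, 0.988], [0.002, 0.988, 0.154], [-1.0, 0.001, 0.006]]
contact_force: [-0.4, -0.3, -1.4]
opening: 45.4
```

```bash
python3 - <<'E'
from h import *
st()
inc([(481.6,-264,160,-3.1)])
im=eyes.read_camera('wrist'); cv2.imwrite('pics/w3.png',im[:,:,::-1])
E
```

```text
t 4.28 [551.3 162.6 162.9] yaw 98.8 tilt [ 0.006  0.002 -1.   ] F [-0.4 -0.3 -1.4] open 45.4 j [ 0.28  0.35  1.81 -0.    0.98 -1.44]
(481.6, -264, 160, -3.1) shift [0.0018, -0.4109, -0.1344] turn [1.1326, 0.0023, -0.0037]
```

View pics/w3.png

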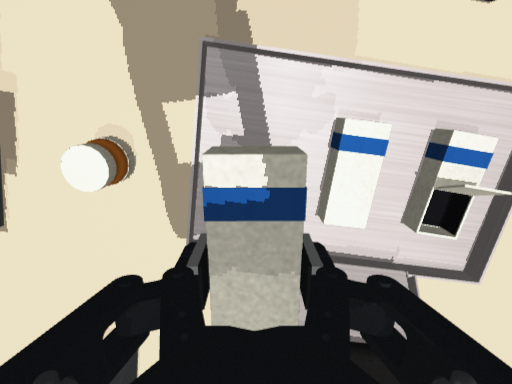

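The carton is held level and the opening is 45.4 mm. I'll carry it to the tote; the jar is 55 mm high and stays well below.

Request:
play_rows --increments '[[[0, -0.02, -0.01], [0.04, 0, 0]], [[0, -0.05, -0.02], [0.1, 0, 0]], [[0, -0.08, -0.03], [0.17, 0, 0]], [[0, -0.11, -0.04], [0.24, 0, 0]], [[0, -0.14, -0.05], [0.31, 0, 0]], [[0, -0.17, -0.06], [0.38, 0, 0]], [[0, -0.2, -0.07], [0.45, 0, 0]], [[0, -0.23, -0.08], [0.52, 0, 0]], [[0, -0.26, -0.09], [0.59, 0, 0]], [[0, -0.29, -0.1], [0.66, 0, 0]], [[0, -0.32, -0.11], [0.73, 0, 0]], [[0, -0.35, -0.12], [0.8, 0, 0]], [[0, -0.38, -0.13], [0.87, 0, 0]], [[0, -0.4, -0.134], [0.94, 0, 0]], [[0, -0.411, -0.134], [0.98, 0, 0]], [[0, -0.411, -0.134], [1.0, 0, 0]], [[0, -0.411, -0.134], [1.0, 0, 0]]]'

```text
t: 5.75
eef_pos: [478.8, -264.8, 157.2]
tcp_rot: [[-0.003, 0.989, 0.151], [0.002, 0.151, -0.989], [-1.0, -0.003, -0.002]]
contact_force: [1.2, -0.2, -1.6]
opening: 45.0
```

```bash
python3 - <<'E'
from h import *
st()
m=eyes.camera_model('top')
im=eyes.read_camera('top'); cv2.imwrite('pics/t4.png',im[:,:,::-1])
mw=eyes.camera_model('wrist'); im=eyes.read_camera('wrist'); cv2.imwrite('pics/w4.png',im[:,:,::-1])
C=[[653,-125,55],[637,-423,55],[406,-409,55],[422,-109,55]]
print('tote outer rim predicted in wrist',np.round(proj(mw,C)).tolist())
inc([(481.6,-264,160,-3.1),(481.6,-264,60,-3.1),(481.6,-264,10,-3.1)])
E
```

```text
t 5.75 [ 478.8 -264.8  157.2] yaw 8.7 tilt [-0.003  0.002 -1.   ] F [ 1.2 -0.2 -1.6] open 45.0 j [-0.51  0.32  1.87  0.    0.96 -0.66]
tote outer rim predicted in wrist [[493.0, 65.0], [373.0, 350.0], [167.0, 313.0], [213.0, -9.0]]
(481.6, -264, 160, -3.1) shift [-0.0022, 0.0025, 0.0004] turn [0.1334, -0.001, 0.0015]
(481.6, -264, 60, -3.1) shift [0.0978, 0.0027, 0.0006] turn [0.1334, -0.001, 0.0015]
(481.6, -264, 10, -3.1) shift [0.1478, 0.0028, 0.0007] turn [0.1334, -0.001, 0.0015]
```

View pics/w4.png

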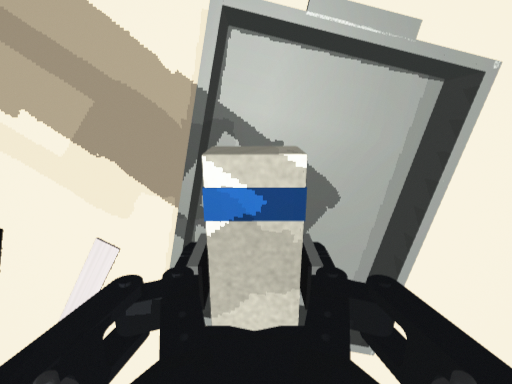

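View pics/t4.png

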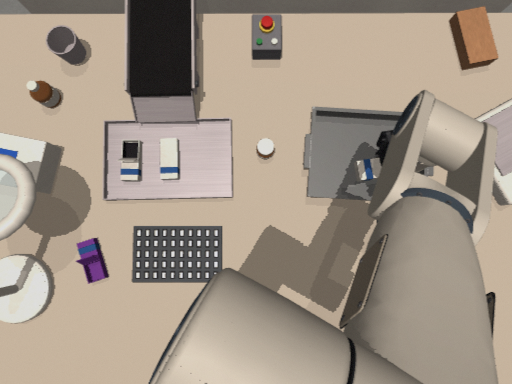

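Request:
play_rows --increments '[[[0, 0, 0], [0.07, 0, 0]], [[0, 0, 0], [0.133, 0, 0]], [[0.01, 0, 0], [0.133, 0, 0]], [[0.035, 0, 0], [0.133, 0, 0]], [[0.06, 0, 0], [0.133, 0, 0]], [[0.085, 0, 0], [0.133, 0, 0]], [[0.105, 0, 0], [0.133, 0, 0]], [[0.118, 0, 0], [0.133, 0, 0]], [[0.125, 0, 0], [0.133, 0, 0]], [[0.125, 0, 0], [0.133, 0, 0]], [[0.125, 0, 0], [0.133, 0, 0]]]'

```text
t: 6.77
eef_pos: [479.9, -264.2, 33.9]
tcp_rot: [[-0.001, 0.999, -0.053], [0.0, -0.053, -0.999], [-1.0, -0.001, -0.0]]
contact_force: [0.9, -0.4, -0.6]
opening: 45.3
```

```bash
python3 - <<'E'
from h import *
st()
mw=eyes.camera_model('wrist'); im=eyes.read_camera('wrist'); cv2.imwrite('pics/w5.png',im[:,:,::-1])
inc([(481.6,-264,10,-3.1)])
E
```

```text
t 6.77 [ 479.9 -264.2   33.9] yaw -3.0 tilt [-0.001  0.    -1.   ] F [ 0.9 -0.4 -0.6] open 45.3 j [-0.51  0.5   1.94  0.    0.7  -0.45]
(481.6, -264, 10, -3.1) shift [0.0246, 0.0011, -0.0006] turn [0.0006, 0.0001, -0.0003]
```

View pics/w5.png

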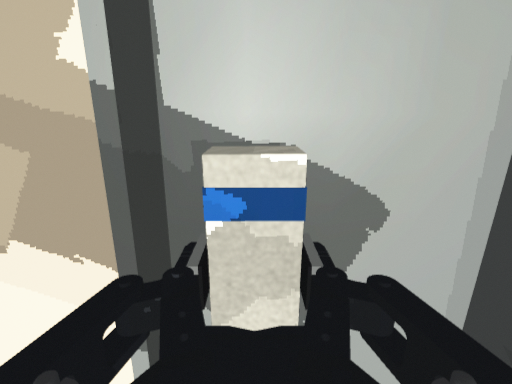

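Parallel to the tote wall with clear room on both sides. I'll lower the last 24 mm gently, then check.

Request:
play_rows --increments '[[[0.006, 0, 0], [0, 0, 0]], [[0.012, 0, 0], [0, 0, 0]], [[0.017, 0, 0], [0, 0, 0]], [[0.021, 0, 0], [0, 0, 0]], [[0.0235, 0, 0], [0, 0, 0]], [[0.0245, 0, 0], [0, 0, 0]], [[0.0245, 0, 0], [0, 0, 0]]]'

```text
t: 7.4
eef_pos: [479.9, -264.4, 10.0]
tcp_rot: [[-0.001, 0.999, -0.055], [0.0, -0.055, -0.999], [-1.0, -0.001, -0.0]]
contact_force: [-3.4, 0.8, 6.5]
opening: 45.4
```

6.5 N upward means it rests on the floor. I'll open, wait and rise.

Request:
play_rows --increments '[[[0, 0, 0], [0, 0, 0]], [[0, 0, 0], [0, 0, 0]], [[0, 0, 0], [0, 0, 0]], [[0, 0, 0], [0, 0, 0]], [[0, 0, 0], [0, 0, 0]], [[-0.01, 0, 0], [0, 0, 0]], [[-0.03, 0, 0], [0, 0, 0]], [[-0.06, 0, 0], [0, 0, 0]], [[-0.1, 0, 0], [0, 0, 0]], [[-0.14, 0, 0], [0, 0, 0]], [[-0.17, 0, 0], [0, 0, 0]], [[-0.17, 0, 0], [0, 0, 0]]]' --jaw 0.7

```text
t: 8.4
eef_pos: [483.3, -266.4, 187.0]
tcp_rot: [[0.009, 0.998, -0.055], [-0.005, -0.055, -0.998], [-1.0, 0.009, 0.005]]
contact_force: [1.0, -0.5, -0.4]
opening: 59.6
```

```bash
python3 - <<'E'
from h import *
st()
mw=eyes.camera_model('wrist'); im=eyes.read_camera('wrist'); cv2.imwrite('pics/w6.png',im[:,:,::-1])
inc([(525.2,262.8,180,91.3)])
E
```

```text
t 8.4 [ 483.3 -266.4  187. ] yaw -3.1 tilt [ 0.009 -0.005 -1.   ] F [ 1.  -0.5 -0.4] open 59.6 j [-0.51  0.28  1.84 -0.    1.01 -0.45]
(525.2, 262.8, 180, 91.3) shift [0.0025, 0.0141, -0.5301] turn [-1.0493, 0.0051, -0.0016]
```

View pics/w6.png

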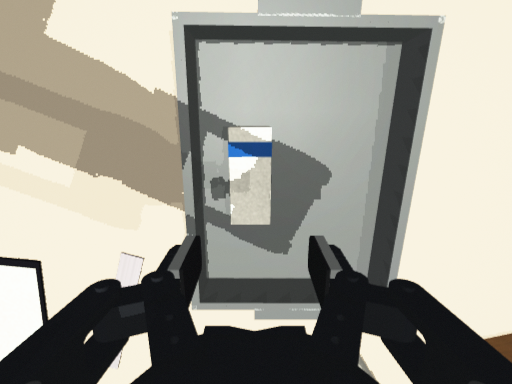

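Carton A lies flat, lengthwise, in the near half of the tote (228–272, 127–224). Now for the second carton.

Request:
play_rows --increments '[[[0, 0.014, -0.53], [-1.0, 0, 0]], [[0, 0.014, -0.53], [-1.0, 0, 0]], [[0, 0.014, -0.53], [-1.0, 0, 0]], [[0, 0.014, -0.53], [-1.0, 0, 0]], [[0, 0.014, -0.53], [-1.0, 0, 0]], [[0, 0.014, -0.53], [-1.0, 0, 0]], [[0, 0.014, -0.53], [-1.0, 0, 0]], [[0, 0.014, -0.53], [-1.0, 0, 0]], [[0, 0.014, -0.53], [-1.0, 0, 0]], [[0, 0.014, -0.53], [-1.0, 0, 0]], [[0, 0.014, -0.53], [-1.0, 0, 0]], [[0, 0.014, -0.53], [-1.0, 0, 0]], [[0, 0.014, -0.53], [-1.0, 0, 0]], [[0, 0.014, -0.53], [-1.0, 0, 0]], [[0, 0.014, -0.53], [-1.0, 0, 0]], [[0, 0.014, -0.53], [-1.0, 0, 0]], [[0, 0.014, -0.53], [-1.0, 0, 0]]]' --jaw 0.8

```text
t: 9.87
eef_pos: [522.5, 262.5, 179.2]
tcp_rot: [[-0.001, 0.056, 0.998], [-0.001, 0.998, -0.056], [-1.0, -0.001, -0.001]]
contact_force: [-0.3, 0.3, 1.2]
opening: 68.1
```

```bash
python3 - <<'E'
from h import *
st()
inc([(525.2,262.8,80,91.3),(525.2,262.8,9.5,91.3)])
m=eyes.camera_model('wrist'); im=eyes.read_camera('wrist'); cv2.imwrite('pics/w7.png',im[:,:,::-1])
u=np.array([np.cos(np.radians(1.3)),np.sin(np.radians(1.3))]); v=np.array([-u[1],u[0]])
print(np.round(proj(m,[[*(np.array((525.2,262.8))+i*55*u+j*23*v),34] for i,j in((1,1),(1,-1),(-1,-1),(-1,1))])).tolist())
E
```

```text
t 9.87 [522.5 262.5 179.2] yaw 86.8 tilt [-0.001 -0.001 -1.   ] F [-0.3  0.3  1.2] open 68.1 j [ 0.46  0.35  1.77 -0.    1.03 -1.05]
(525.2, 262.8, 80, 91.3) shift [0.0992, 0.0005, 0.0028] turn [-0.0503, -0.0008, 0.0006]
(525.2, 262.8, 9.5, 91.3) shift [0.1697, 0.0006, 0.0029] turn [-0.0503, -0.0008, 0.0006]
[[279.0, 231.0], [238.0, 234.0], [228.0, 137.0], [273.0, 133.0]]
```

View pics/w7.png

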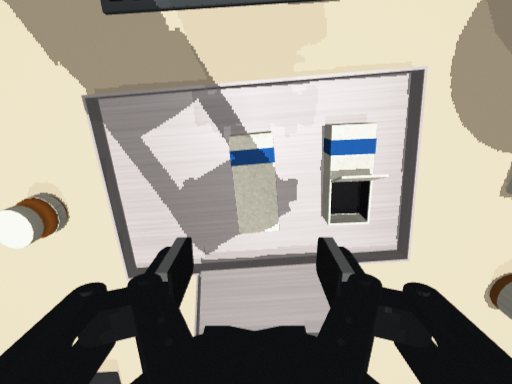

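Carton B sits at (230–278, 133–233), matching the prediction, and the open carton at (350,175) is well clear.

Request:
play_rows --increments '[[[0.04, 0.001, 0.003], [-0.05, 0, 0]], [[0.08, 0.001, 0.003], [-0.05, 0, 0]], [[0.1, 0.001, 0.003], [-0.05, 0, 0]], [[0.1, 0.001, 0.003], [-0.05, 0, 0]], [[0.115, 0.001, 0.003], [-0.05, 0, 0]], [[0.13, 0.001, 0.003], [-0.05, 0, 0]], [[0.145, 0.001, 0.003], [-0.05, 0, 0]], [[0.155, 0.001, 0.003], [-0.05, 0, 0]], [[0.163, 0.001, 0.003], [-0.05, 0, 0]], [[0.168, 0.001, 0.003], [-0.05, 0, 0]], [[0.1695, 0.001, 0.003], [-0.05, 0, 0]], [[0.1695, 0.001, 0.003], [-0.05, 0, 0]]]'

```text
t: 10.92
eef_pos: [526.4, 264.7, 10.6]
tcp_rot: [[0.0, -0.024, 1.0], [0.0, 1.0, 0.024], [-1.0, 0.0, 0.0]]
contact_force: [0.6, 0.1, -0.5]
opening: 68.4
```

```bash
python3 - <<'E'
from h import *
st()
im=eyes.read_camera('wrist'); cv2.imwrite('pics/w8.png',im[:,:,::-1])
E
```

```text
t 10.92 [526.4 264.7  10.6] yaw 91.4 tilt [ 0.  0. -1.] F [ 0.6  0.1 -0.5] open 68.4 j [ 0.46  0.58  1.85 -0.    0.7  -1.13]
```

View pics/w8.png

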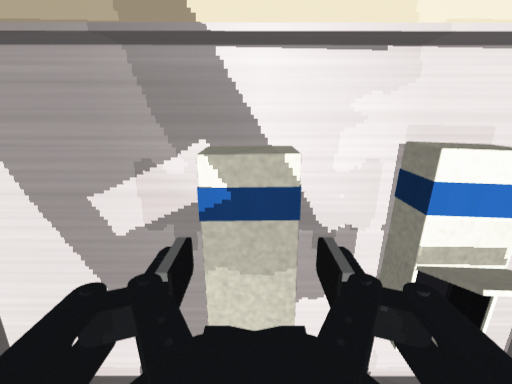

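The carton (199–301) lies between the fingers at 190 and 318, and the 2 mm offset is harmless. Going 1.5 mm lower, then gripping and lifting.

Request:
play_rows --increments '[[[0.0013, -0.002, 0], [0, 0, 0]], [[0.0013, -0.002, 0], [0, 0, 0]], [[0.0013, -0.002, 0], [0, 0, 0]], [[0.0013, -0.002, 0], [0, 0, 0]], [[0.0013, -0.002, 0], [0, 0, 0]], [[0.0013, -0.002, 0], [0, 0, 0]], [[-0.005, -0.002, 0], [0, 0, 0]], [[-0.015, -0.002, 0], [0, 0, 0]], [[-0.03, -0.002, 0], [0, 0, 0]], [[-0.05, -0.002, 0], [0, 0, 0]], [[-0.08, -0.002, 0], [0, 0, 0]], [[-0.11, -0.002, 0], [0, 0, 0]], [[-0.14, -0.002, 0], [0, 0, 0]], [[-0.15, -0.002, 0], [0, 0, 0]], [[-0.15, -0.002, 0], [0, 0, 0]]]' --jaw 0.3 --squeeze 35

```text
t: 12.22
eef_pos: [527.9, 263.6, 164.0]
tcp_rot: [[0.005, -0.024, 1.0], [0.003, 1.0, 0.024], [-1.0, 0.003, 0.005]]
contact_force: [0.5, 0.0, -0.8]
opening: 45.7
```

```bash
python3 - <<'E'
from h import *
st()
inc([(577.4,-269,160,-3.1)])
im=eyes.read_camera('wrist'); cv2.imwrite('pics/w9.png',im[:,:,::-1])
E
```

```text
t 12.22 [527.9 263.6 164. ] yaw 91.4 tilt [ 0.005  0.003 -1.   ] F [ 0.5  0.  -0.8] open 45.7 j [ 0.46  0.37  1.78  0.    0.99 -1.13]
(577.4, -269, 160, -3.1) shift [0.0028, -0.5337, 0.0368] turn [1.0496, 0.0013, -0.0041]
```

View pics/w9.png

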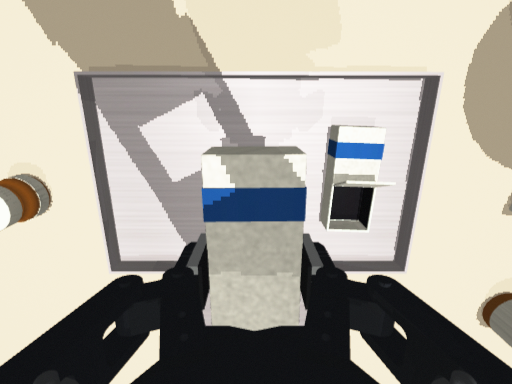

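Carton B is held level and the open carton hasn't moved. Carrying to the far half of the tote.

Request:
play_rows --increments '[[[0, -0.02, 0], [0.03, 0, 0]], [[0, -0.05, 0.003], [0.09, 0, 0]], [[0, -0.085, 0.006], [0.16, 0, 0]], [[0, -0.12, 0.009], [0.23, 0, 0]], [[0, -0.155, 0.012], [0.3, 0, 0]], [[0, -0.19, 0.015], [0.37, 0, 0]], [[0, -0.225, 0.018], [0.44, 0, 0]], [[0, -0.26, 0.02], [0.51, 0, 0]], [[0, -0.295, 0.023], [0.58, 0, 0]], [[0, -0.33, 0.026], [0.65, 0, 0]], [[0, -0.365, 0.029], [0.72, 0, 0]], [[0, -0.4, 0.032], [0.79, 0, 0]], [[0, -0.435, 0.034], [0.86, 0, 0]], [[0, -0.47, 0.036], [0.93, 0, 0]], [[0, -0.5, 0.037], [0.97, 0, 0]], [[0, -0.525, 0.037], [1.0, 0, 0]], [[0, -0.533, 0.037], [1.0, 0, 0]], [[0, -0.533, 0.037], [1.0, 0, 0]], [[0, -0.533, 0.037], [1.0, 0, 0]]]'

```text
t: 13.85
eef_pos: [574.9, -268.5, 158.7]
tcp_rot: [[-0.002, 1.0, 0.024], [0.002, 0.024, -1.0], [-1.0, -0.002, -0.002]]
contact_force: [-0.6, 0.7, -0.2]
opening: 45.0
```

```bash
python3 - <<'E'
from h import *
st()
inc([(577.4,-269,160,-3.1),(577.4,-269,35,-3.1)])
im=eyes.read_camera('wrist'); cv2.imwrite('pics/w10.png',im[:,:,::-1])
E
```

```text
t 13.85 [ 574.9 -268.5  158.7] yaw 1.4 tilt [-0.002  0.002 -1.   ] F [-0.6  0.7 -0.2] open 45.0 j [-0.44  0.44  1.67  0.    1.03 -0.46]
(577.4, -269, 160, -3.1) shift [-0.0013, 0.0025, 0.0006] turn [0.0497, -0.001, 0.0015]
(577.4, -269, 35, -3.1) shift [0.1237, 0.0028, 0.0008] turn [0.0497, -0.001, 0.0015]
```

View pics/w10.png

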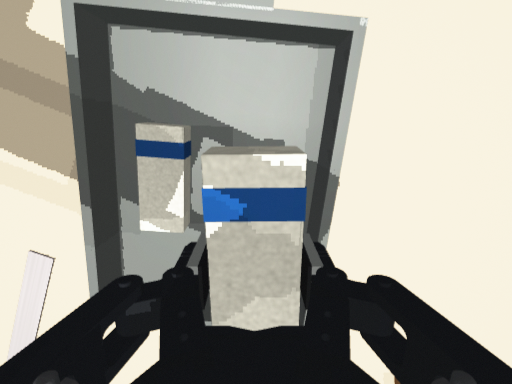

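Request:
play_rows --increments '[[[0, 0, 0], [0.05, 0, 0]], [[0.01, 0, 0], [0.05, 0, 0]], [[0.035, 0, 0], [0.05, 0, 0]], [[0.06, 0, 0], [0.05, 0, 0]], [[0.085, 0, 0], [0.05, 0, 0]], [[0.105, 0, 0], [0.05, 0, 0]], [[0.118, 0, 0], [0.05, 0, 0]], [[0.124, 0, 0], [0.05, 0, 0]], [[0.124, 0, 0], [0.05, 0, 0]], [[0.124, 0, 0], [0.05, 0, 0]]]'

```text
t: 14.73
eef_pos: [576.2, -269.0, 36.7]
tcp_rot: [[0.0, 0.999, -0.054], [-0.0, -0.054, -0.999], [-1.0, 0.0, 0.0]]
contact_force: [0.3, 0.1, -0.0]
opening: 45.5
```

```bash
python3 - <<'E'
from h import *
st()
im=eyes.read_camera('wrist'); cv2.imwrite('pics/w11.png',im[:,:,::-1])
E
```

```text
t 14.73 [ 576.2 -269.    36.7] yaw -3.1 tilt [ 0. -0. -1.] F [ 0.3  0.1 -0. ] open 45.5 j [-0.44  0.6   1.74  0.    0.81 -0.39]
```

View pics/w11.png

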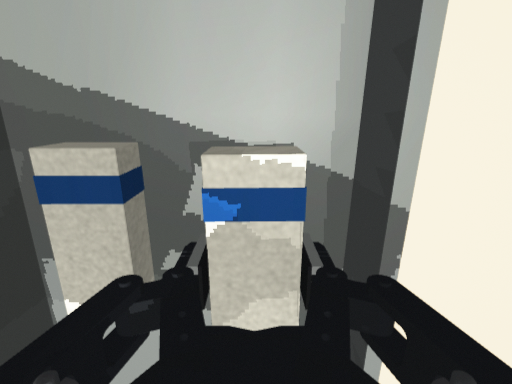

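Clear on both sides and parallel to the first carton. Lowering.

Request:
play_rows --increments '[[[0.006, 0, 0], [0, 0, 0]], [[0.012, 0, 0], [0, 0, 0]], [[0.018, 0, 0], [0, 0, 0]], [[0.022, 0, 0], [0, 0, 0]], [[0.0245, 0, 0], [0, 0, 0]], [[0.026, 0, 0], [0, 0, 0]], [[0.0265, 0, 0], [0, 0, 0]], [[0.0265, 0, 0], [0, 0, 0]]]'

```text
t: 15.45
eef_pos: [575.8, -269.3, 9.7]
tcp_rot: [[-0.0, 0.999, -0.055], [0.0, -0.055, -0.999], [-1.0, -0.0, -0.0]]
contact_force: [-0.1, 0.0, -0.3]
opening: 45.5
```

Request:
play_rows --increments '[[[0.0005, 0, 0], [0, 0, 0]], [[0.001, 0, 0], [0, 0, 0]], [[0.001, 0, 0], [0, 0, 0]]]'

```text
t: 15.7
eef_pos: [576.1, -269.3, 9.5]
tcp_rot: [[0.0, 0.999, -0.055], [-0.0, -0.055, -0.999], [-1.0, 0.0, 0.0]]
contact_force: [-1.5, 0.8, 5.0]
opening: 45.5
```

Contact at 5 N, so I'll release and rise.

Request:
play_rows --increments '[[[0, 0, 0], [0, 0, 0]], [[0, 0, 0], [0, 0, 0]], [[0, 0, 0], [0, 0, 0]], [[0, 0, 0], [0, 0, 0]], [[0, 0, 0], [0, 0, 0]], [[-0.01, 0, 0], [0, 0, 0]], [[-0.03, 0, 0], [0, 0, 0]], [[-0.06, 0, 0], [0, 0, 0]], [[-0.1, 0, 0], [0, 0, 0]], [[-0.14, 0, 0], [0, 0, 0]], [[-0.18, 0, 0], [0, 0, 0]], [[-0.2, 0, 0.1], [0, 0, 0]], [[-0.2, 0.0, 0.05], [0, 0, 0]], [[-0.2, 0.0, 0.0], [0, 0, 0]], [[-0.2, 0, 0], [0, 0, 0]]]' --jaw 0.7

```text
t: 16.95
eef_pos: [575.9, -267.4, 210.5]
tcp_rot: [[0.002, 0.998, -0.057], [0.001, -0.057, -0.998], [-1.0, 0.002, -0.001]]
contact_force: [0.2, 0.4, -0.6]
opening: 59.6
```

```bash
python3 - <<'E'
from h import *
st()
im=eyes.read_camera('wrist'); cv2.imwrite('pics/w12.png',im[:,:,::-1])
im=eyes.read_camera('scene'); cv2.imwrite('pics/s12.png',cv2.resize(im[150:280,80:400,::-1],None,fx=2.5,fy=2.5,interpolation=cv2.INTER_CUBIC))
E
```

```text
t 16.95 [ 575.9 -267.4  210.5] yaw -3.3 tilt [ 0.002  0.001 -1.   ] F [ 0.2  0.4 -0.6] open 59.6 j [-0.44  0.39  1.63  0.    1.12 -0.38]
```

View pics/w12.png

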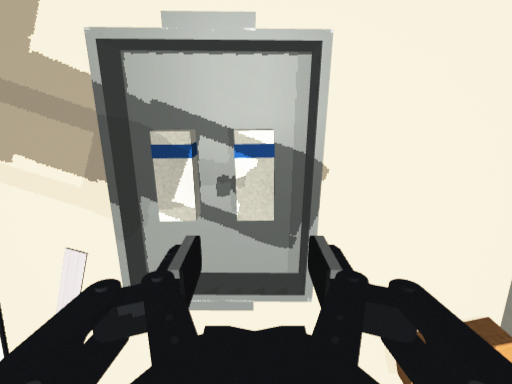

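View pics/s12.png

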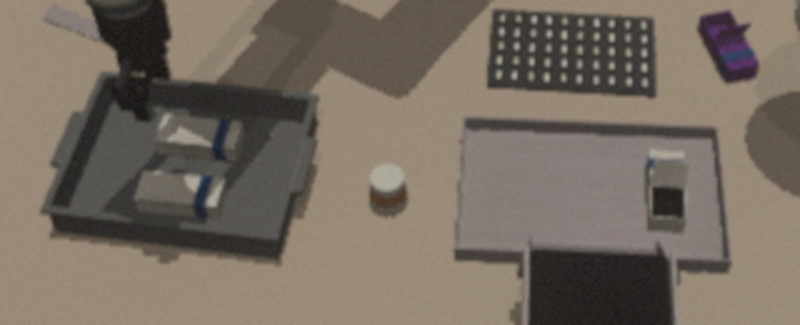

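Both cartons lie flat, side by side and lengthwise (wrist view: 150–197 and 233–274, rows 130–221). The jar stands where it was, and the open carton is still in the tray. The gripper is clear, so I'm handing in.

```bash
python3 -c "
from station import r
print(r.sign_off())"
```

```text
the job is handed in; nothing more can be done
None
```

I laid both finished cartons in the grey tote, flat and side by side, each lengthwise along its longer side, and handed the job in. It took about 17 s of the 58 s, and no verdict is reported.

- **Placement:** each carton was lowered until it touched the floor (6.5 N and 5.0 N upward) before I released it. Their centres are at about (480, −264) and (576, −269) mm, which is roughly ±48 mm from the tote's centre. The tool was aligned to the tote's long side to within about 0.1° of my measurement.
- **Last checks:** the final wrist and scene pictures show both cartons flat and apart. The open carton is in the catch tray, and the jar stands where it was. The gripper was about 210 mm up and clear of everything.
- **Disagreements:** the tote's position measured from the top camera was a few pixels off in the wrist picture, within the margins I had left. The network gave a false tote hit on the jar and reported the purple look-alike as an open carton. I discarded both by eye. No check failed.

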